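# Roll the filter cartridge onto the drain strip

## Task

The wet filter cartridge lying on the draining mat has to drip off over the drain: with a fingertip on its top, roll it across the mat until it lies lengthwise along the steel drain strip, centred over the strip's middle line, and comes to rest there. Push only from above on its upper half, at an easy pace so that it never runs away, never grip or lift it, and leave the other things on the mat, and the tube and bottle beside it, where they are.

Things in the scene. Friction and masses are not known exactly. Their poses are not given: they have to be found in the camera images.
- cartridge: ribbed white plastic filter cartridge with grey end caps, a cylinder 60 mm thick, 130 mm long, about 0.3 kg, lying on the mat left or right of the strip, nearly parallel to it, 90 to 140 mm away. Origin at its centre, 30 mm above the mat; x along its length; y, z turn as it rolls. Let go at 0.05 m/s it stops in about 3 mm. A tip that does not slip on its top moves twice as far as it does: use several short strokes
- strip (a point): the middle of the drain strip: a slotted stainless-steel strip 40 mm wide and 260 mm long, flush in the grey draining mat (280 x 480 mm, 4 mm thick, fixed to the bench). The point lies on the mat's top face, 4 mm above the bench; x runs along the strip (its middle line), y across it, along the mat's length, z up
- jar: squat amber glass jar with a white cap, 48 mm wide, 65 mm tall, standing on the mat on the other side of the strip from the cartridge; a bystander; origin at the centre of its underside
- stopper: black rubber stopper, 34 mm wide, 30 mm tall, standing on the mat beyond the strip's far end; a bystander; origin at the centre of its underside
- dish: small glass dish, 48 mm wide, 12 mm tall, on the mat near its robot-side edge; a bystander; origin at the centre of its underside
- tube: capped centrifuge tube lying on the bench right of the mat, 115 mm long, 32 mm thick; a bystander; origin at its centre, x along its length
- bottle: white plastic bottle, 60 mm wide, 150 mm tall, standing on the bench left of the mat; a bystander; origin at the centre of its underside

How it is judged:
By the outcome, as a careful person would: the job done as asked, in the order asked, and still so for the second after the job is handed in, with the robot touching nothing.
It also fails if it takes over 58 s, if anything falls off the work surface, if the arm or the gripper's body presses on something with over 40 N, if the wrist force passes 120 N, or if a joint passes its speed limit or range.

## Robot

A 6-joint arm with a two-finger parallel gripper is mounted at the origin on the work surface. World frame = base frame: x ahead of the robot, y to its left, z up, the work surface at z = 0. Lengths are in mm, angles in rad, forces in N, time in s.
With the tool pointing down it reaches from about 325 to 850 mm from the base axis. Payload 4.4 kg.
Tool frame: the origin (TCP) lies midway between the tips of the shut fingers; the grasp point (between the pads) lies 19 mm behind it (tcp_to_grasp is the distance from the TCP to the grasp point, in mm); z points along the fingers, y is the direction in which the jaws open and shut (so a half turn about z gives the same grasp; the last joint's range is limited). The gripper opens to 94 mm and grips with 3 to 60 N. Pads are 16 mm wide; open, the fingers measure 119 mm over their backs; the gripper's body (75 mm by 177 mm) begins 78 mm behind the grasp point.
Start: joints at [0.961, 0.207, 1.542, -0, 1.393, -0.15], TCP at [255.176, 515.279, 205.447] pointing down, gripper open.
Joint ranges: [-2.73, 2.73], [-0.86, 2.22], [0.23, 2.46], [-1.11, 4.25], [0.08, 2.63], [-2.82, 2.82]. Speed limits (rad/s): [2.79, 2.79, 3.14, 3.14, 3.14, 3.14].

## Interface

Orientations are given as [roll, pitch, yaw] about the fixed x, y, z axes, in that order (R = Rz(yaw) Ry(pitch) Rx(roll)).
In Python, from station import get_obs, get_image, job_done, search_frame, place_of, tcp_to_grasp gives the robot as it stands.
- The arm moves only by the shell command python3 -m crank 'ROWS' [OPENING] [FORCE]. ROWS is JSON, a list of rows, each an object of numbers: "x", "y", "z": the shift along the tool's x, y, z each as a share of 0.3 m, from -1 to 1; "rx", "ry", "rz": the turn, a rotation vector about the tool's x, y, z each as a share of 90 degrees, from -1 to 1. A call has 1 to 10 rows; each row is the pose to reach, as a shift and turn from the pose commanded when the call began, along the tool's axes at that moment; what a row does not reach only later rows make up. A row lasts 1/12 s, in which the tool goes at most 41.7 mm and 7.16 degrees, less where a joint would pass 70% of its speed; a pose out of reach is approached as far as the arm can. A call with a number of a shift or a turn outside -1 to 1 is refused whole. A call with a gripper value outside its range is refused whole. OPENING is the opening, from -1 (shut) to 1 (fully open), so that 0 is half open, set as the call begins (- or left out, the last holds). The fingers move at their own pace and stop on an object; FORCE is the grip in N (left out, the last holds). Time passes only in rows, so rows that repeat a pose let the fingers close. It gives the time, the measured TCP pose, the force and the opening at its end, in the units of the state.
- get_obs(): the state, without advancing time (a new reading comes with each control period).
- get_image(name): name is "side" or "top"; returns a dict with "img" (400x640x3 uint8, red, green, blue), "fov_y" (degrees; the focal length in pixels is half the picture's height over the tangent of half this angle, whatever the lens; pixels are square), "cx", "cy" (the principal point, pixels), "dist_coeffs" ([k1, k2, p1, p2, k3] as OpenCV has them; the pictures are not rectified), "rvec" (rotation vector, rad) and "tvec" (3), from world to camera coordinates, as OpenCV has them. Camera axes: x right, y down, z forward; pixel columns grow to the right and rows downward; lengths in mm; the calibration is good to about 2 mm. A picture is of the moment at which its call begins. There is no depth.
- job_done(): hands the job in, once; it reports no verdict.
Trained networks look in a picture, given as the dict that the camera call returned (one of the last four; its "shot" number tells which), for a name from the list of things; names that differ only in an ending like _2 or _b are one class to them, and where a whole thing is asked for, a point or a joint stands for the part that bears it (a point fixed in the world has none). Each returns a list of dicts, best first, with "score" (0 to 1); they miss things now and then, are a little off and sometimes report something else, mostly with a low value. They report only what shows in the picture. A call takes as long as a camera call.
- search_frame(picture, thing): "location" ([row, column] in pixels, amid what is visible of it).
- place_of(picture, thing): "location" ([row, column] in pixels: a listed point, or the origin of a listed thing).
The state is a dict: "time_s": time; "joint_positions": joint angles; "qd": joint speeds; "joint_torque": joint torques, N m; "eef_pos": TCP position; "tool_rot": TCP orientation; "contact_force": force on the tool from outside, world axes, zero at the start; "ft_torque": the same for the moment, N m; "grip_width": opening from 0.0 (shut) to 1.0 (fully open).
Only numpy, scipy, OpenCV 4.12 (cv2) and the standard library are available. Lean on these libraries where they do the work, as an engineer would, in place of code of your own. Each camera call takes 0.05 s, during which the arm holds its last target. There are 200 camera calls.

## Working session

There is one attempt and no reset: what is moved stays moved. The work goes in short steps, Python scripts to look and compute and a shell command to move; the robot and the scene stay as the last step left them, time stands still between calls to the robot, and variables do not carry over. Pictures are saved under pics/ and viewed, about 8 in all and at most 12, crops included, and the job is handed in when it is done.

```bash
mkdir -p pics; cat > h.py <<'E'
import numpy as np, cv2, json
from station import *
def cam(p):
    H,W=p["img"].shape[:2]; f=H/2/np.tan(np.radians(p["fov_y"])/2)
    return np.array([[f,0,p["cx"]],[0,f,p["cy"]],[0,0,1]]),np.array(p["dist_coeffs"],float),np.array(p["rvec"],float),np.array(p["tvec"],float)
def back(p,rc,z):
    K,d,r,t=cam(p); R=cv2.Rodrigues(r)[0]
    u=cv2.undistortPoints(np.array([[[rc[1],rc[0]]]],float),K,d)[0,0]
    D=R.T@np.array([u[0],u[1],1]); C=-R.T@t
    return C+D*(z-C[2])/D[2]
def proj(p,P):
    K,d,r,t=cam(p); return cv2.projectPoints(np.array(P,float).reshape(-1,1,3),r,t,K,d)[0][:,0]
def save(p,n): cv2.imwrite("pics/"+n,p["img"][:,:,::-1])
E
python3 - <<'E'
from h import *
Z=dict(cartridge=34,strip=4,jar=4,stopper=4,dish=4,tube=16,bottle=0)
for n in("top","side"):
    p=get_image(n); save(p,n+"0.png")
    for k,z in Z.items():
        for r in place_of(p,k)[:2]: print(n,k,round(r["score"],2),np.round(r["location"],1),np.round(back(p,r["location"],z),1))
o=get_obs();print(o,tcp_to_grasp)
E
```

```text
top cartridge 0.63 [214.  274.2] [573.  161.4  34. ]
top strip 0.75 [220.7 317.6] [552.3  33.6   4. ]
top strip 0.66 [259.7 335.3] [433.6 -17.6   4. ]
top jar 0.49 [226.3 363.8] [ 532.5 -105.9    4. ]
top stopper 0.45 [178.9 306.9] [680.8  64.    4. ]
top dish 0.77 [258.8 337.2] [436.2 -23.4   4. ]
top tube 0.81 [242.8 466.3] [ 476.  -411.7   16. ]
top bottle 0.9 [246.2 191.8] [482.7 416.9   0. ]
side cartridge 0.75 [181.  272.3] [558.6 177.7  34. ]
side strip 0.79 [215.7 300.7] [547.   35.7   4. ]
side jar 0.88 [245.1 331.2] [537.1 -98.7   4. ]
side stopper 0.69 [190.3 328.4] [676.2  61.4   4. ]
side dish 0.74 [248.5 278.7] [428.6 -16.8   4. ]
side tube 0.78 [342.2 410.2] [ 470.9 -411.1   16. ]
side tube 0.75 [191.5 326.9] [660.2  50.9  16. ]
side bottle 0.8 [164.5 213.9] [489.3 404.1   0. ]
{'time_s': 0.8, 'joint_positions': array([ 9.60518819e-01,  2.06575854e-01,  1.54149887e+00,  1.28036906e-06,
        1.39350725e+00, -1.50478378e-01]), 'qd': array([ 0.00019085, -0.00105973, -0.0007555 , -0.00090989,  0.00057481,
        0.00055774]), 'joint_torque': array([-4.52168888e-04, -3.70847082e+01, -2.81739736e+01,  6.99475617e-02,
        2.74078053e-02,  2.21149298e-05]), 'eef_pos': array([255.16635266, 515.28368917, 205.46093676]), 'tool_rot': array([3.14158191e+00, 3.55000844e-07, 2.68179330e+00]), 'contact_force': array([ 0.53652191, -0.21426705,  0.57708404]), 'ft_torque': array([-0.00934105, -0.05351541, -0.06566051]), 'grip_width': 1.0000453206967144} 18.8
```

View pics/top0.png

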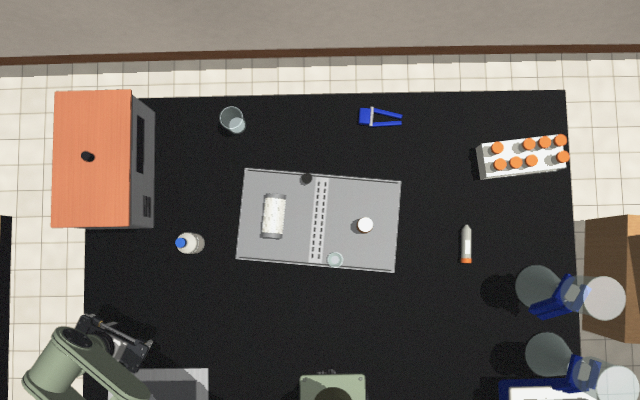

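View pics/side0.png

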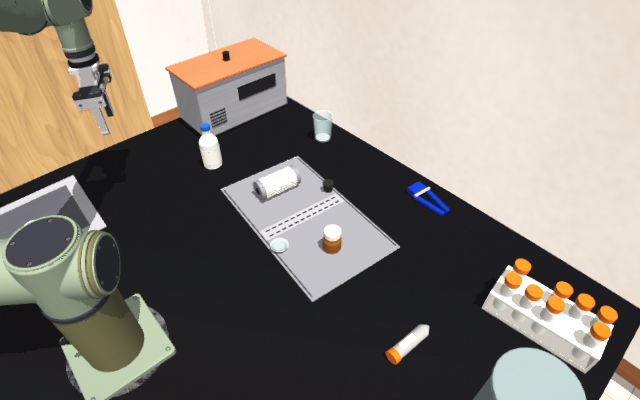

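The top view shows the cartridge at (274,215) left of the strip at (318,220). The jar is right of it, the stopper at the far end and the dish at the near end. Next I'll rectify both views to get the mat's pose and the cartridge's axis.

```bash
cat >> h.py <<'E'
def ortho(p,z,x0=380,x1=740,y0=-240,y1=300,s=1.0):
    # row0 = x1 (far), col0 = y1 (left)
    xs=np.arange(x1,x0,-1/s); ys=np.arange(y1,y0,-1/s)
    X,Y=np.meshgrid(xs,ys,indexing="ij")
    q=proj(p,np.stack([X,Y,np.full_like(X,z)],-1)).reshape(*X.shape,2).astype(np.float32)
    return cv2.remap(p["img"],q[...,0],q[...,1],cv2.INTER_CUBIC)
def mat(p):
    o=ortho(p,4).astype(int); m=((o.min(2)>70)).astype(np.uint8)
    m=cv2.morphologyEx(m,cv2.MORPH_OPEN,np.ones((9,9)))
    c=max(cv2.findContours(m,0,2)[0],key=cv2.contourArea)
    (cx,cy),(w,h),a=cv2.minAreaRect(cv2.convexHull(c))
    return (740-cy,300-cx),(w,h),a
E
python3 - <<'E'
from h import *
ims=[]
for n in("top","side"):
    p=get_image(n); print(n,mat(p)); o=ortho(p,34); ims.append(o[:290])
cv2.imwrite("pics/o1.png",np.vstack(ims)[:,:,::-1])
E
```

```text
top ((556.4308013916016, 30.9471435546875), (484.0584411621094, 283.1247253417969), 6.1352715492248535)
side ((552.6690063476562, 31.910491943359375), (484.4060363769531, 283.66217041015625), 6.115503787994385)
```

View pics/o1.png

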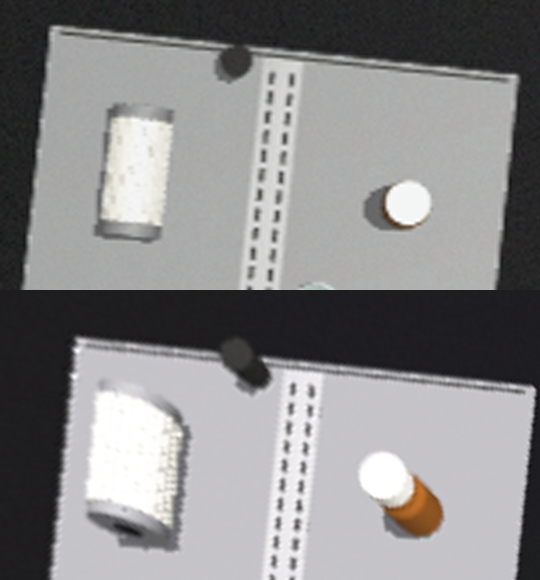

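Mat yaw is about -6.12° (strip axis -0.107 rad), with its centre near (554.5, 31.4). The cartridge sits about 134 mm to the left of the strip. One fit for its axis comes next, and I'll compute the approach in the same script.

```bash
cat >> h.py <<'E'
from scipy.optimize import minimize
PSI=-0.1068; U=np.array([np.cos(PSI),np.sin(PSI)]); N=np.array([-np.sin(PSI),np.cos(PSI)])
MC={"top":np.array([556.4,30.95]),"side":np.array([552.7,31.9])}; M0=np.array([554.5,31.4])
def fitcart(n,guess=None,p=None,dbg=None):
    """white body silhouette fit; returns along, across (rel. to the strip middle in the same view), yaw rel strip deg, body length, IoU"""
    p=p or get_image(n); K=2
    big=cv2.resize(p["img"],None,fx=K,fy=K,interpolation=cv2.INTER_CUBIC).astype(int)
    th=205 if n=="top" else 222
    if guess is None:
        guess=(0,134)
    c=MC[n]+U*guess[0]+N*guess[1]
    uv=proj(p,[*c,34])[0]*K
    m=(big.min(2)>th).astype(np.uint8)
    m=cv2.morphologyEx(cv2.morphologyEx(m,cv2.MORPH_CLOSE,np.ones((7,7))),cv2.MORPH_OPEN,np.ones((7,7)))
    k,l,s,ce=cv2.connectedComponentsWithStats(m)
    i=min(range(1,k),key=lambda i:np.hypot(*(ce[i]-uv))+(1e6 if s[i,4]<800 else 0)); m=(l==i).astype(np.uint8)
    def rend(v):
        a,b,y,L=v; y=np.radians(y)+PSI; d=np.array([np.cos(y),np.sin(y),0]); e=np.array([-d[1],d[0],0])
        c=np.append(MC[n]+U*a+N*b,34); t=np.linspace(0,2*np.pi,48,endpoint=False)
        P=[c+sg*L/2*d+30*(np.cos(q)*e+np.sin(q)*np.array([0,0,1])) for sg in(-1,1) for q in t]
        q=proj(p,P)*K+.5; h=cv2.convexHull(q.astype(np.float32))
        r=np.zeros_like(m); cv2.fillConvexPoly(r,np.round(h*16).astype(np.int32),1,shift=4); return r
    def cost(v): r=rend(v); return 1-(r&m).sum()/max(1,(r|m).sum())
    x0=np.array([guess[0],guess[1],0,104.])
    r=minimize(cost,x0,method="Nelder-Mead",options=dict(initial_simplex=np.array([x0,x0+[8,0,0,0],x0+[0,8,0,0],x0+[0,0,6,0],x0+[0,0,0,8]]),xatol=.05,fatol=1e-4))
    if dbg: cv2.imwrite(dbg,np.dstack([rend(r.x)*255,m*255,m*0]))
    return np.round([*r.x,1-r.fun],2)
E
python3 - <<'E'
from h import *
for n in("top","side"): print(n,fitcart(n))
E
```

```text
top [ -1.58 132.56   0.36  96.68   0.9 ]
side [  7.49 137.35   0.98  84.66   0.93]
```

```bash
python3 -m crank '[{"rz":-0.075},{"rz":-0.15},{"rz":-0.225},{"rz":-0.225}]' -1
```

```text
schema error: expected keys x, y, z, rx, ry, rz
```

```bash
python3 -m crank '[{"x":0,"y":0,"z":0,"rx":0,"ry":0,"rz":-0.075},{"x":0,"y":0,"z":0,"rx":0,"ry":0,"rz":-0.15},{"x":0,"y":0,"z":0,"rx":0,"ry":0,"rz":-0.225},{"x":0,"y":0,"z":0,"rx":0,"ry":0,"rz":-0.225}]' -1
python3 -m crank '[{"x":-0.1,"y":-0.1,"z":0,"rx":0,"ry":0,"rz":0},{"x":-0.2,"y":-0.19,"z":0,"rx":0,"ry":0,"rz":0},{"x":-0.3,"y":-0.28,"z":0,"rx":0,"ry":0,"rz":0},{"x":-0.4,"y":-0.37,"z":0,"rx":0,"ry":0,"rz":0},{"x":-0.5,"y":-0.46,"z":0,"rx":0,"ry":0,"rz":0},{"x":-0.6,"y":-0.55,"z":0,"rx":0,"ry":0,"rz":0},{"x":-0.7,"y":-0.64,"z":0,"rx":0,"ry":0,"rz":0},{"x":-0.8,"y":-0.73,"z":0,"rx":0,"ry":0,"rz":0},{"x":-0.9,"y":-0.82,"z":0,"rx":0,"ry":0,"rz":0},{"x":-0.95,"y":-0.9,"z":0,"rx":0,"ry":0,"rz":0}]'
cat >> h.py <<'E'
def tip():
    o=get_obs(); e=o["eef_pos"]; d=e[:2]-M0
    print("t %.2f tip along %.1f across %.1f z %.1f yawrel %.4f F %s"%(o["time_s"],d@U,d@N,e[2],o["tool_rot"][2]-np.pi-PSI,np.round(o["contact_force"],1)),"rot",np.round(o["tool_rot"],4),"grip %.2f"%o["grip_width"])
E
python3 -c "from h import *;tip()"
```

```text
time_s: 1.33
eef_pos: [255.2, 515.2, 205.4]
tool_rot: [-3.141, -0.0, 3.037]
contact_force: [-0.3, -0.5, -0.3]
grip_width: 0.754
time_s: 2.17
eef_pos: [512.8, 214.0, 205.7]
tool_rot: [-3.142, 0.002, 3.03]
contact_force: [-0.3, 0.3, 0.5]
grip_width: 0.047
t 2.17 tip along -61.0 across 177.1 z 205.7 yawrel -0.0049 F [-0.3  0.3  0.5] rot [-3.1416e+00  2.2000e-03  3.0298e+00] grip 0.05
```

```bash
python3 -m crank '[{"x":-0.1,"y":-0.05,"z":0.05,"rx":0,"ry":0,"rz":0},{"x":-0.2,"y":-0.11,"z":0.12,"rx":0,"ry":0,"rz":0},{"x":-0.21,"y":-0.113,"z":0.22,"rx":0,"ry":0,"rz":0},{"x":-0.21,"y":-0.113,"z":0.32,"rx":0,"ry":0,"rz":0},{"x":-0.21,"y":-0.113,"z":0.39,"rx":0,"ry":0,"rz":0},{"x":-0.21,"y":-0.113,"z":0.43,"rx":0,"ry":0,"rz":0},{"x":-0.21,"y":-0.113,"z":0.45,"rx":0,"ry":0,"rz":0},{"x":-0.21,"y":-0.113,"z":0.455,"rx":0,"ry":0,"rz":0},{"x":-0.21,"y":-0.113,"z":0.455,"rx":0,"ry":0,"rz":0}]'
python3 - <<'E'
from h import *
tip(); a=get_image("side"); b=get_image("top")
i=np.hstack([cv2.resize(q["img"][140:260,200:340],None,fx=2.8,fy=2.8,interpolation=cv2.INTER_CUBIC) for q in(a,b)])
cv2.imwrite("pics/c1.png",i[:,:,::-1])
E
```

```text
time_s: 2.92
eef_pos: [569.6, 176.5, 69.8]
tool_rot: [3.141, 0.001, 3.035]
contact_force: [0.7, 0.5, 0.7]
grip_width: 0.007
t 2.92 tip along -0.4 across 145.9 z 69.8 yawrel 0.0000 F [0.7 0.5 0.7] rot [3.1412e+00 1.4000e-03 3.0348e+00] grip 0.01
```

View pics/c1.png

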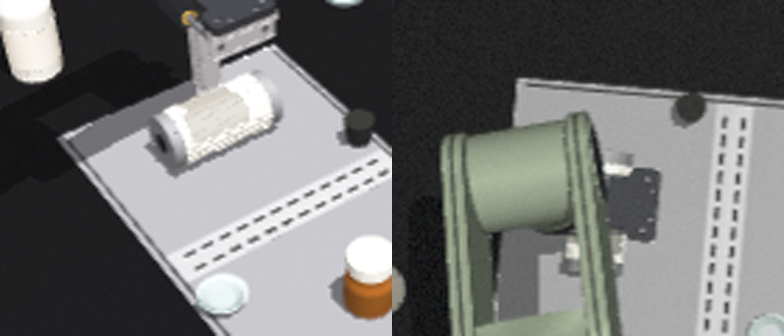

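The closed fingertip hangs just above the cartridge's upper side, behind the top line, near its middle. I'll lower it to contact.

```bash
python3 -m crank '[{"x":0,"y":0,"z":0.012,"rx":0,"ry":0,"rz":0},{"x":0,"y":0,"z":0.018,"rx":0,"ry":0,"rz":0},{"x":0,"y":0,"z":0.02,"rx":0,"ry":0,"rz":0},{"x":0,"y":0,"z":0.02,"rx":0,"ry":0,"rz":0}]'; python3 -c "from h import *;tip()"
```

```text
time_s: 3.35
eef_pos: [568.9, 176.2, 63.0]
tool_rot: [-3.142, -0.0, 3.035]
contact_force: [-0.9, 0.4, 0.0]
grip_width: 0.005
t 3.35 tip along -1.2 across 145.5 z 63.0 yawrel 0.0005 F [-0.9  0.4  0. ] rot [-3.1416 -0.      3.0352] grip 0.01
```

```bash
python3 -m crank '[{"x":0,"y":0,"z":0.003,"rx":0,"ry":0,"rz":0},{"x":0,"y":0,"z":0.005,"rx":0,"ry":0,"rz":0},{"x":0,"y":0,"z":0.005,"rx":0,"ry":0,"rz":0}]'; python3 -c "from h import *;tip()"; python3 -m crank '[{"x":0,"y":0,"z":0.003,"rx":0,"ry":0,"rz":0},{"x":0,"y":0,"z":0.004,"rx":0,"ry":0,"rz":0},{"x":0,"y":0,"z":0.004,"rx":0,"ry":0,"rz":0}]'; python3 -c "from h import *;tip()"
```

```text
time_s: 3.6
eef_pos: [569.2, 176.7, 62.5]
tool_rot: [3.141, 0.0, 3.035]
contact_force: [-2.6, 0.6, 4.7]
grip_width: 0.004
t 3.60 tip along -0.9 across 146.1 z 62.5 yawrel 0.0004 F [-2.6  0.6  4.7] rot [3.1405e+00 3.0000e-04 3.0352e+00] grip 0.00
time_s: 3.85
eef_pos: [569.3, 177.3, 62.2]
tool_rot: [3.14, 0.001, 3.035]
contact_force: [-3.9, 1.7, 8.9]
grip_width: 0.005
t 3.85 tip along -0.8 across 146.6 z 62.2 yawrel 0.0004 F [-3.9  1.7  8.9] rot [3.1397e+00 6.0000e-04 3.0352e+00] grip 0.01
```

```bash
python3 -m crank '[{"x":0,"y":-0.006,"z":0,"rx":0,"ry":0,"rz":0},{"x":0,"y":-0.018,"z":-0.001,"rx":0,"ry":0,"rz":0},{"x":0,"y":-0.032,"z":-0.002,"rx":0,"ry":0,"rz":0},{"x":0,"y":-0.046,"z":-0.003,"rx":0,"ry":0,"rz":0},{"x":0,"y":-0.06,"z":-0.003,"rx":0,"ry":0,"rz":0},{"x":0,"y":-0.074,"z":-0.003,"rx":0,"ry":0,"rz":0},{"x":0,"y":-0.088,"z":-0.003,"rx":0,"ry":0,"rz":0},{"x":0,"y":-0.1,"z":-0.003,"rx":0,"ry":0,"rz":0},{"x":0,"y":-0.108,"z":-0.003,"rx":0,"ry":0,"rz":0},{"x":0,"y":-0.11,"z":-0.003,"rx":0,"ry":0,"rz":0}]'
python3 - <<'E'
from h import *
tip()
p=get_image("side"); print(fitcart("side",(5,118),p,"pics/f.png"))
a=p["img"][130:280,200:350]; cv2.imwrite("pics/c2.png",cv2.resize(a,None,fx=3,fy=3,interpolation=cv2.INTER_CUBIC)[:,:,::-1])
E
```

```text
time_s: 4.68
eef_pos: [565.9, 143.4, 64.0]
tool_rot: [3.141, 0.001, 3.035]
contact_force: [-5.1, -0.6, 13.6]
grip_width: 0.005
t 4.68 tip along -0.6 across 112.6 z 64.0 yawrel 0.0002 F [-5.1 -0.6 13.6] rot [3.1411e+00 8.0000e-04 3.0350e+00] grip 0.01
[  5. 118.   0. 104.   0.]
```

View pics/c2.png

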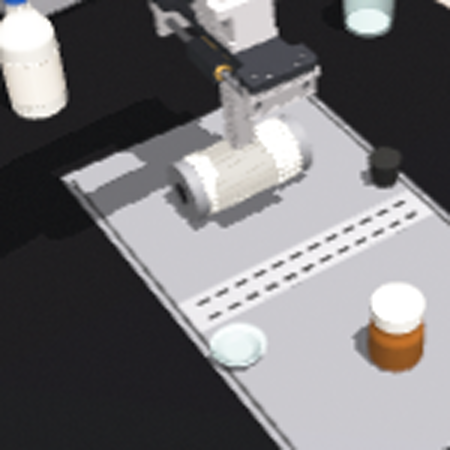

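The cartridge rolled toward the strip with the tip still on top. I'll finish this stroke, then lift and reset.

```bash
python3 -m crank '[{"x":0,"y":-0.012,"z":0,"rx":0,"ry":0,"rz":0},{"x":0,"y":-0.026,"z":0,"rx":0,"ry":0,"rz":0},{"x":0,"y":-0.038,"z":0.001,"rx":0,"ry":0,"rz":0},{"x":0,"y":-0.044,"z":0.002,"rx":0,"ry":0,"rz":0},{"x":0,"y":-0.044,"z":0.002,"rx":0,"ry":0,"rz":0},{"x":0,"y":-0.044,"z":0.002,"rx":0,"ry":0,"rz":0}]'
python3 -c "from h import *;tip()"
python3 -m crank '[{"x":0,"y":0,"z":-0.02,"rx":0,"ry":0,"rz":0},{"x":0,"y":0,"z":-0.05,"rx":0,"ry":0,"rz":0},{"x":0,"y":0.08,"z":-0.08,"rx":0,"ry":0,"rz":0},{"x":0,"y":0.1,"z":-0.08,"rx":0,"ry":0,"rz":0},{"x":0,"y":0.1,"z":-0.08,"rx":0,"ry":0,"rz":0}]'
python3 - <<'E'
from h import *
tip()
p=get_image("side")
r=place_of(p,"cartridge")[:1]; print(r)
for q in r:
    w=back(p,q["location"],34)[:2]-MC["side"]; print(w@U,w@N)
a=p["img"][130:280,200:350]; cv2.imwrite("pics/c3.png",cv2.resize(a,None,fx=3,fy=3,interpolation=cv2.INTER_CUBIC)[:,:,::-1])
E
```

```text
time_s: 5.23
eef_pos: [564.4, 129.7, 62.6]
tool_rot: [-3.141, 0.001, 3.035]
contact_force: [-4.1, -1.4, 11.1]
grip_width: 0.005
t 5.23 tip along -0.6 across 98.8 z 62.6 yawrel 0.0004 F [-4.1 -1.4 11.1] rot [-3.1409e+00  7.0000e-04  3.0352e+00] grip 0.00
time_s: 5.65
eef_pos: [568.1, 161.4, 85.5]
tool_rot: [3.141, 0.002, 3.037]
contact_force: [-0.1, -0.9, 0.3]
grip_width: 0.003
t 5.65 tip along -0.3 across 130.7 z 85.5 yawrel 0.0026 F [-0.1 -0.9  0.3] rot [3.1409e+00 2.3000e-03 3.0374e+00] grip 0.00
[{'location': [189.6, 280.8], 'score': 0.69}]
-9.488648777585283 98.66992916568984
```

View pics/c3.png

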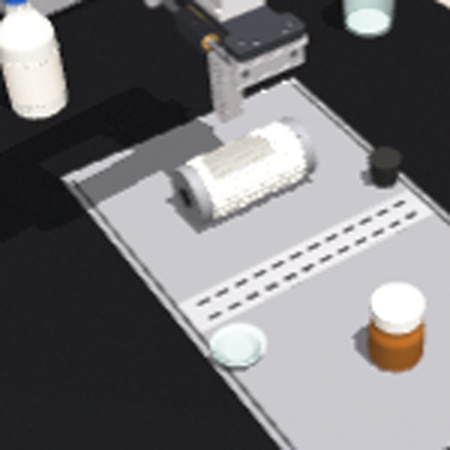

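```bash
python3 -m crank '[{"x":0,"y":-0.025,"z":0.03,"rx":0,"ry":0,"rz":0},{"x":0,"y":-0.025,"z":0.065,"rx":0,"ry":0,"rz":0},{"x":0,"y":-0.025,"z":0.076,"rx":0,"ry":0,"rz":0},{"x":0,"y":-0.025,"z":0.08,"rx":0,"ry":0,"rz":0},{"x":0,"y":-0.025,"z":0.08,"rx":0,"ry":0,"rz":0}]'
python3 -c "from h import *;tip()"
python3 -m crank '[{"x":0,"y":-0.008,"z":0,"rx":0,"ry":0,"rz":0},{"x":0,"y":-0.024,"z":-0.001,"rx":0,"ry":0,"rz":0},{"x":0,"y":-0.042,"z":-0.003,"rx":0,"ry":0,"rz":0},{"x":0,"y":-0.06,"z":-0.003,"rx":0,"ry":0,"rz":0},{"x":0,"y":-0.078,"z":-0.003,"rx":0,"ry":0,"rz":0},{"x":0,"y":-0.096,"z":-0.003,"rx":0,"ry":0,"rz":0},{"x":0,"y":-0.114,"z":-0.003,"rx":0,"ry":0,"rz":0},{"x":0,"y":-0.132,"z":-0.002,"rx":0,"ry":0,"rz":0},{"x":0,"y":-0.148,"z":0,"rx":0,"ry":0,"rz":0},{"x":0,"y":-0.156,"z":0,"rx":0,"ry":0,"rz":0}]'
python3 -m crank '[{"x":0,"y":0,"z":0,"rx":0,"ry":0,"rz":0},{"x":0,"y":0,"z":0,"rx":0,"ry":0,"rz":0}]'
python3 -c "from h import *;tip()"
python3 -m crank '[{"x":0,"y":0,"z":-0.02,"rx":0,"ry":0,"rz":0},{"x":0,"y":0,"z":-0.05,"rx":0,"ry":0,"rz":0},{"x":0,"y":0.06,"z":-0.1,"rx":0,"ry":0,"rz":0},{"x":0,"y":0.18,"z":-0.1,"rx":0,"ry":0,"rz":0},{"x":0,"y":0.3,"z":-0.1,"rx":0,"ry":0,"rz":0},{"x":0,"y":0.4,"z":-0.1,"rx":0,"ry":0,"rz":0},{"x":0,"y":0.4,"z":-0.1,"rx":0,"ry":0,"rz":0}]'
python3 - <<'E'
from h import *
tip()
p=get_image("side"); t=get_image("top")
for n,q in(("side",p),("top",t)):
    r=place_of(q,"cartridge")[:1]
    for s in r:
        w=back(q,s["location"],34)[:2]-MC[n]; print(n,s["score"],w@U,w@N)
    print(fitcart(n,(0,85),q,"pics/f%s.png"%n))
i=np.hstack([cv2.resize(q["img"][140:260,210:350],None,fx=2.8,fy=2.8,interpolation=cv2.INTER_CUBIC) for q in(p,t)])
cv2.imwrite("pics/c4.png",i[:,:,::-1])
E
```

```text
time_s: 6.17
eef_pos: [566.9, 153.3, 62.4]
tool_rot: [3.139, 0.0, 3.034]
contact_force: [-4.1, 2.9, 15.2]
grip_width: 0.006
t 6.17 tip along -0.7 across 122.6 z 62.4 yawrel -0.0009 F [-4.1  2.9 15.2] rot [3.1389e+00 1.0000e-04 3.0339e+00] grip 0.01
time_s: 7.0
eef_pos: [561.7, 104.2, 62.0]
tool_rot: [-3.14, 0.0, 3.034]
contact_force: [-3.5, -2.0, 12.5]
grip_width: 0.011
time_s: 7.17
eef_pos: [561.7, 104.2, 61.9]
tool_rot: [-3.14, 0.0, 3.034]
contact_force: [-4.2, -2.1, 13.6]
grip_width: 0.006
t 7.17 tip along -0.6 across 73.2 z 61.9 yawrel -0.0006 F [-4.2 -2.1 13.6] rot [-3.1399e+00  3.0000e-04  3.0342e+00] grip 0.01
time_s: 7.75
eef_pos: [573.9, 230.1, 90.1]
tool_rot: [3.139, -0.0, 3.039]
contact_force: [-0.4, 0.7, 0.1]
grip_width: 0.004
t 7.75 tip along -1.8 across 199.6 z 90.1 yawrel 0.0046 F [-0.4  0.7  0.1] rot [ 3.1391e+00 -1.0000e-04  3.0393e+00] grip 0.00
side 0.94 -11.630872958515809 83.39775557420288
[ 7.53 88.89  1.76 85.13  0.94]
top 0.76 4.115303775396791 89.49149276652602
[-1.54 83.44 -1.04 97.71  0.89]
```

View pics/c4.png

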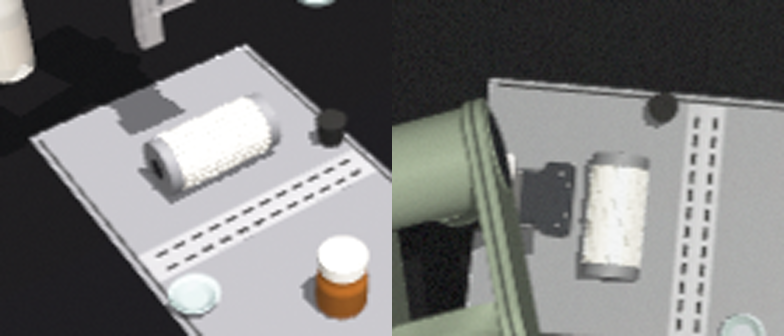

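The cartridge is at about +85 mm and parallel, as expected from the tip travel. Two more strokes now.

```bash
python3 -m crank '[{"x":0,"y":-0.12,"z":0,"rx":0,"ry":0,"rz":0},{"x":0,"y":-0.24,"z":0,"rx":0,"ry":0,"rz":0},{"x":0,"y":-0.324,"z":0.0,"rx":0,"ry":0,"rz":0},{"x":0,"y":-0.324,"z":0.05,"rx":0,"ry":0,"rz":0},{"x":0,"y":-0.324,"z":0.085,"rx":0,"ry":0,"rz":0},{"x":0,"y":-0.324,"z":0.096,"rx":0,"ry":0,"rz":0},{"x":0,"y":-0.324,"z":0.1,"rx":0,"ry":0,"rz":0},{"x":0,"y":-0.324,"z":0.1,"rx":0,"ry":0,"rz":0}]'
python3 -c "from h import *;tip()"
python3 -m crank '[{"x":0,"y":-0.008,"z":0,"rx":0,"ry":0,"rz":0},{"x":0,"y":-0.024,"z":-0.001,"rx":0,"ry":0,"rz":0},{"x":0,"y":-0.042,"z":-0.003,"rx":0,"ry":0,"rz":0},{"x":0,"y":-0.06,"z":-0.003,"rx":0,"ry":0,"rz":0},{"x":0,"y":-0.078,"z":-0.003,"rx":0,"ry":0,"rz":0},{"x":0,"y":-0.096,"z":-0.003,"rx":0,"ry":0,"rz":0},{"x":0,"y":-0.114,"z":-0.003,"rx":0,"ry":0,"rz":0},{"x":0,"y":-0.132,"z":-0.002,"rx":0,"ry":0,"rz":0},{"x":0,"y":-0.148,"z":0,"rx":0,"ry":0,"rz":0},{"x":0,"y":-0.156,"z":0,"rx":0,"ry":0,"rz":0}]'
python3 -m crank '[{"x":0,"y":0,"z":0,"rx":0,"ry":0,"rz":0},{"x":0,"y":0,"z":0,"rx":0,"ry":0,"rz":0}]'
python3 -c "from h import *;tip()"
python3 -m crank '[{"x":0,"y":0,"z":-0.02,"rx":0,"ry":0,"rz":0},{"x":0,"y":0,"z":-0.05,"rx":0,"ry":0,"rz":0},{"x":0,"y":0.08,"z":-0.08,"rx":0,"ry":0,"rz":0},{"x":0,"y":0.1,"z":-0.08,"rx":0,"ry":0,"rz":0},{"x":0,"y":0.1,"z":-0.08,"rx":0,"ry":0,"rz":0}]'
python3 -c "from h import *;tip()"
```

```text
time_s: 8.62
eef_pos: [564.2, 129.5, 62.7]
tool_rot: [3.139, 0.0, 3.034]
contact_force: [-3.7, 1.9, 12.9]
grip_width: 0.004
t 8.62 tip along -0.8 across 98.5 z 62.7 yawrel -0.0005 F [-3.7  1.9 12.9] rot [3.1395e+00 1.0000e-04 3.0343e+00] grip 0.00
time_s: 9.45
eef_pos: [559.1, 81.2, 62.0]
tool_rot: [-3.141, 0.0, 3.035]
contact_force: [-2.7, -1.1, 6.9]
grip_width: 0.007
time_s: 9.62
eef_pos: [559.1, 81.3, 62.0]
tool_rot: [-3.14, 0.0, 3.035]
contact_force: [-3.2, -0.9, 10.9]
grip_width: 0.006
t 9.62 tip along -0.7 across 50.1 z 62.0 yawrel 0.0002 F [-3.2 -0.9 10.9] rot [-3.1405e+00  3.0000e-04  3.0349e+00] grip 0.01
time_s: 10.03
eef_pos: [562.6, 113.3, 85.1]
tool_rot: [3.141, 0.001, 3.038]
contact_force: [-0.5, -1.0, -0.3]
grip_width: 0.009
t 10.03 tip along -0.7 across 82.3 z 85.1 yawrel 0.0027 F [-0.5 -1.  -0.3] rot [3.1411e+00 1.4000e-03 3.0375e+00] grip 0.01
```

```bash
python3 -m crank '[{"x":0,"y":-0.025,"z":0.03,"rx":0,"ry":0,"rz":0},{"x":0,"y":-0.025,"z":0.065,"rx":0,"ry":0,"rz":0},{"x":0,"y":-0.025,"z":0.076,"rx":0,"ry":0,"rz":0},{"x":0,"y":-0.025,"z":0.08,"rx":0,"ry":0,"rz":0},{"x":0,"y":-0.025,"z":0.08,"rx":0,"ry":0,"rz":0}]'
python3 -c "from h import *;tip()"
python3 -m crank '[{"x":0,"y":-0.008,"z":0,"rx":0,"ry":0,"rz":0},{"x":0,"y":-0.024,"z":-0.001,"rx":0,"ry":0,"rz":0},{"x":0,"y":-0.042,"z":-0.003,"rx":0,"ry":0,"rz":0},{"x":0,"y":-0.06,"z":-0.003,"rx":0,"ry":0,"rz":0},{"x":0,"y":-0.078,"z":-0.003,"rx":0,"ry":0,"rz":0},{"x":0,"y":-0.096,"z":-0.003,"rx":0,"ry":0,"rz":0},{"x":0,"y":-0.114,"z":-0.003,"rx":0,"ry":0,"rz":0},{"x":0,"y":-0.132,"z":-0.002,"rx":0,"ry":0,"rz":0},{"x":0,"y":-0.148,"z":0,"rx":0,"ry":0,"rz":0},{"x":0,"y":-0.156,"z":0,"rx":0,"ry":0,"rz":0}]'
python3 -m crank '[{"x":0,"y":0,"z":0,"rx":0,"ry":0,"rz":0},{"x":0,"y":0,"z":0,"rx":0,"ry":0,"rz":0}]'
python3 -c "from h import *;tip()"
python3 -m crank '[{"x":0,"y":0,"z":-0.02,"rx":0,"ry":0,"rz":0},{"x":0,"y":0,"z":-0.05,"rx":0,"ry":0,"rz":0},{"x":0,"y":0.06,"z":-0.1,"rx":0,"ry":0,"rz":0},{"x":0,"y":0.18,"z":-0.1,"rx":0,"ry":0,"rz":0},{"x":0,"y":0.3,"z":-0.1,"rx":0,"ry":0,"rz":0},{"x":0,"y":0.4,"z":-0.1,"rx":0,"ry":0,"rz":0},{"x":0,"y":0.4,"z":-0.1,"rx":0,"ry":0,"rz":0}]'
python3 - <<'E'
from h import *
tip()
p=get_image("side"); t=get_image("top")
for n,q in(("side",p),("top",t)): print(n,fitcart(n,(0,38),q))
i=np.hstack([cv2.resize(q["img"][140:260,230:370],None,fx=2.8,fy=2.8,interpolation=cv2.INTER_CUBIC) for q in(p,t)])
cv2.imwrite("pics/c5.png",i[:,:,::-1])
E
```

```text
time_s: 10.45
eef_pos: [561.6, 105.0, 62.8]
tool_rot: [3.139, -0.0, 3.034]
contact_force: [-5.9, 3.4, 19.4]
grip_width: 0.004
t 10.45 tip along -0.8 across 74.0 z 62.8 yawrel -0.0009 F [-5.9  3.4 19.4] rot [ 3.1392e+00 -3.0000e-04  3.0339e+00] grip 0.00
time_s: 11.28
eef_pos: [556.5, 55.8, 61.4]
tool_rot: [-3.14, 0.0, 3.034]
contact_force: [-2.3, -2.4, 9.6]
grip_width: 0.008
time_s: 11.45
eef_pos: [556.5, 55.8, 61.3]
tool_rot: [-3.14, 0.0, 3.034]
contact_force: [-2.7, -3.0, 11.5]
grip_width: 0.009
t 11.45 tip along -0.6 across 24.5 z 61.3 yawrel -0.0008 F [-2.7 -3.  11.5] rot [-3.1396e+00  2.0000e-04  3.0340e+00] grip 0.01
time_s: 12.03
eef_pos: [568.7, 181.8, 90.0]
tool_rot: [3.139, -0.001, 3.039]
contact_force: [0.0, -0.8, -0.5]
grip_width: 0.003
t 12.03 tip along -1.9 across 151.1 z 90.0 yawrel 0.0046 F [ 0.  -0.8 -0.5] rot [ 3.1393e+00 -5.0000e-04  3.0394e+00] grip 0.00
side [ -2.65  10.51  40.59 109.86   0.42]
top [ -2.7   22.65   4.88 101.71   0.65]
```

View pics/c5.png

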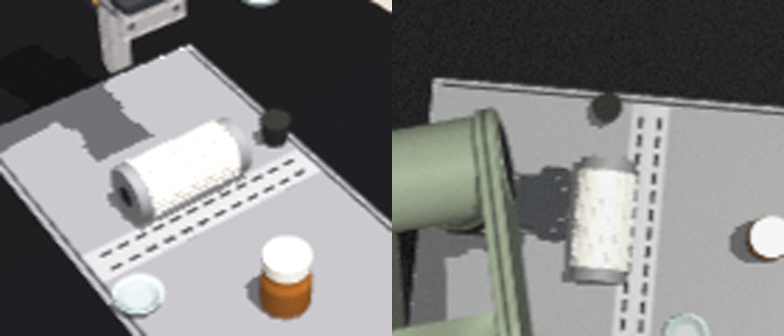

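Cartridge is at about +36 mm. Now the fourth full stroke.

```bash
python3 -m crank '[{"x":0,"y":-0.12,"z":0,"rx":0,"ry":0,"rz":0},{"x":0,"y":-0.24,"z":0,"rx":0,"ry":0,"rz":0},{"x":0,"y":-0.326,"z":0.0,"rx":0,"ry":0,"rz":0},{"x":0,"y":-0.326,"z":0.05,"rx":0,"ry":0,"rz":0},{"x":0,"y":-0.326,"z":0.085,"rx":0,"ry":0,"rz":0},{"x":0,"y":-0.326,"z":0.096,"rx":0,"ry":0,"rz":0},{"x":0,"y":-0.326,"z":0.1,"rx":0,"ry":0,"rz":0},{"x":0,"y":-0.326,"z":0.1,"rx":0,"ry":0,"rz":0}]'
python3 -c "from h import *;tip()"
python3 -m crank '[{"x":0,"y":-0.008,"z":0,"rx":0,"ry":0,"rz":0},{"x":0,"y":-0.024,"z":-0.001,"rx":0,"ry":0,"rz":0},{"x":0,"y":-0.042,"z":-0.003,"rx":0,"ry":0,"rz":0},{"x":0,"y":-0.06,"z":-0.003,"rx":0,"ry":0,"rz":0},{"x":0,"y":-0.078,"z":-0.003,"rx":0,"ry":0,"rz":0},{"x":0,"y":-0.096,"z":-0.003,"rx":0,"ry":0,"rz":0},{"x":0,"y":-0.114,"z":-0.003,"rx":0,"ry":0,"rz":0},{"x":0,"y":-0.132,"z":-0.002,"rx":0,"ry":0,"rz":0},{"x":0,"y":-0.148,"z":0,"rx":0,"ry":0,"rz":0},{"x":0,"y":-0.156,"z":0,"rx":0,"ry":0,"rz":0}]'
python3 -m crank '[{"x":0,"y":0,"z":0,"rx":0,"ry":0,"rz":0},{"x":0,"y":0,"z":0,"rx":0,"ry":0,"rz":0}]'
python3 -c "from h import *;tip()"
python3 -m crank '[{"x":0,"y":0,"z":-0.02,"rx":0,"ry":0,"rz":0},{"x":0,"y":0,"z":-0.05,"rx":0,"ry":0,"rz":0},{"x":0,"y":0.06,"z":-0.1,"rx":0,"ry":0,"rz":0},{"x":0,"y":0.18,"z":-0.1,"rx":0,"ry":0,"rz":0},{"x":0,"y":0.3,"z":-0.1,"rx":0,"ry":0,"rz":0},{"x":0,"y":0.42,"z":-0.1,"rx":0,"ry":0,"rz":0},{"x":0,"y":0.5,"z":-0.1,"rx":0,"ry":0,"rz":0},{"x":0,"y":0.5,"z":-0.1,"rx":0,"ry":0,"rz":0}]'
python3 - <<'E'
from h import *
tip()
p=get_image("side"); t=get_image("top")
np.savez("s.npz",side=p["img"],top=t["img"])
for n,q in(("side",p),("top",t)):
    big=q["img"].min(2)
    for a,b in((0,0),(0,12),(100,0),(-100,0),(0,80)):
        z=34 if (a,b) in((0,12),) else 4
        u=np.round(proj(q,[*(MC[n]+U*a+N*b),z])[0]).astype(int); print(n,a,b,u,big[u[1]-3:u[1]+4,u[0]-3:u[0]+4].mean().round(),big[u[1]-3:u[1]+4,u[0]-3:u[0]+4].max())
    for r in place_of(q,"cartridge")[:1]:
        w=back(q,r["location"],34)[:2]-MC[n]; print(n,r["score"],w@U,w@N)
    print(fitcart(n,(0,12),q,"pics/f%s.png"%n))
E
```

```text
time_s: 12.8
eef_pos: [558.8, 80.5, 63.2]
tool_rot: [3.14, -0.001, 3.034]
contact_force: [-6.7, 2.1, 17.5]
grip_width: 0.006
t 12.80 tip along -1.0 across 49.3 z 63.2 yawrel -0.0004 F [-6.7  2.1 17.5] rot [ 3.1400e+00 -6.0000e-04  3.0344e+00] grip 0.01
time_s: 13.63
eef_pos: [553.7, 32.3, 61.2]
tool_rot: [-3.14, 0.0, 3.035]
contact_force: [-1.1, -0.3, 4.9]
grip_width: 0.002
time_s: 13.8
eef_pos: [553.7, 32.5, 61.1]
tool_rot: [-3.14, -0.0, 3.035]
contact_force: [-2.3, -2.3, 7.2]
grip_width: 0.006
t 13.80 tip along -0.9 across 1.0 z 61.1 yawrel 0.0001 F [-2.3 -2.3  7.2] rot [-3.1404e+00 -1.0000e-04  3.0349e+00] grip 0.01
time_s: 14.47
eef_pos: [569.5, 187.3, 90.9]
tool_rot: [3.14, 0.0, 3.04]
contact_force: [-0.6, -0.3, 0.5]
grip_width: 0.005
t 14.47 tip along -1.7 across 156.6 z 90.9 yawrel 0.0052 F [-0.6 -0.3  0.5] rot [3.1395e+00 4.0000e-04 3.0400e+00] grip 0.00
side 0 0 [303 215] 195.0 252
side 0 12 [300 205] 254.0 255
side 100 0 [332 201] 217.0 239
side -100 0 [272 231] 221.0 238
side 0 80 [288 199] 239.0 255
side 0.68 -2.236351899013827 14.58640614218056
[ 8.47 18.57  0.82 85.13  0.93]
top 0 0 [318 219] 230.0 244
top 0 12 [314 218] 236.0 245
top 100 0 [321 187] 185.0 213
top -100 0 [316 252] 187.0 213
top 0 80 [292 217] 147.0 172
top 0.86 -5.134423553382683 17.014294805112854
[-1.67 11.28  0.84 97.81  0.93]
```

Contact heights on both flanks put the cartridge at about +16 mm. The side and top fits average 15 mm. The last stroke is about 15.5 mm of cartridge travel.

```bash
python3 -m crank '[{"x":0,"y":-0.12,"z":0,"rx":0,"ry":0,"rz":0},{"x":0,"y":-0.24,"z":0,"rx":0,"ry":0,"rz":0},{"x":0,"y":-0.36,"z":0.0,"rx":0,"ry":0,"rz":0},{"x":0,"y":-0.421,"z":0.01,"rx":0,"ry":0,"rz":0},{"x":0,"y":-0.421,"z":0.05,"rx":0,"ry":0,"rz":0},{"x":0,"y":-0.421,"z":0.085,"rx":0,"ry":0,"rz":0},{"x":0,"y":-0.421,"z":0.096,"rx":0,"ry":0,"rz":0},{"x":0,"y":-0.421,"z":0.098,"rx":0,"ry":0,"rz":0},{"x":0,"y":-0.421,"z":0.098,"rx":0,"ry":0,"rz":0}]'
python3 -c "from h import *;tip()"
python3 -m crank '[{"x":0,"y":-0.006,"z":0,"rx":0,"ry":0,"rz":0},{"x":0,"y":-0.018,"z":-0.001,"rx":0,"ry":0,"rz":0},{"x":0,"y":-0.032,"z":-0.002,"rx":0,"ry":0,"rz":0},{"x":0,"y":-0.046,"z":-0.002,"rx":0,"ry":0,"rz":0},{"x":0,"y":-0.06,"z":-0.002,"rx":0,"ry":0,"rz":0},{"x":0,"y":-0.074,"z":-0.002,"rx":0,"ry":0,"rz":0},{"x":0,"y":-0.086,"z":-0.002,"rx":0,"ry":0,"rz":0},{"x":0,"y":-0.096,"z":-0.002,"rx":0,"ry":0,"rz":0},{"x":0,"y":-0.102,"z":-0.002,"rx":0,"ry":0,"rz":0},{"x":0,"y":-0.102,"z":-0.002,"rx":0,"ry":0,"rz":0}]'
python3 -m crank '[{"x":0,"y":0,"z":0,"rx":0,"ry":0,"rz":0},{"x":0,"y":0,"z":0,"rx":0,"ry":0,"rz":0}]'
python3 -c "from h import *;tip()"
python3 -m crank '[{"x":0,"y":0,"z":-0.01,"rx":0,"ry":0,"rz":0},{"x":0,"y":0,"z":-0.04,"rx":0,"ry":0,"rz":0},{"x":0,"y":0.04,"z":-0.1,"rx":0,"ry":0,"rz":0},{"x":0,"y":0.16,"z":-0.1,"rx":0,"ry":0,"rz":0},{"x":0,"y":0.28,"z":-0.1,"rx":0,"ry":0,"rz":0},{"x":0,"y":0.4,"z":-0.1,"rx":0,"ry":0,"rz":0},{"x":0,"y":0.5,"z":-0.1,"rx":0,"ry":0,"rz":0},{"x":0,"y":0.5,"z":-0.1,"rx":0,"ry":0,"rz":0}]'
python3 - <<'E'
from h import *
tip()
p=get_image("side"); t=get_image("top")
for n,q in(("side",p),("top",t)):
    print(n,fitcart(n,(0,0),q,"pics/f%s.png"%n))
o=cv2.resize(ortho(t,34,430,680,-90,150),None,fx=2,fy=2,interpolation=cv2.INTER_CUBIC)
c=cv2.resize(p["img"][170:260,250:350],None,fx=3,fy=3,interpolation=cv2.INTER_CUBIC)
i=np.zeros((500,780,3),np.uint8); i[:o.shape[0],:480]=o[:500]; i[:270,480:]=c
cv2.imwrite("pics/c6.png",i[:,:,::-1])
E
```

```text
time_s: 15.42
eef_pos: [556.8, 58.8, 63.0]
tool_rot: [3.14, 0.0, 3.036]
contact_force: [-4.3, 1.4, 14.2]
grip_width: 0.005
t 15.42 tip along -0.7 across 27.5 z 63.0 yawrel 0.0009 F [-4.3  1.4 14.2] rot [3.1397e+00 3.0000e-04 3.0357e+00] grip 0.00
time_s: 16.25
eef_pos: [553.5, 27.2, 63.7]
tool_rot: [-3.141, 0.001, 3.036]
contact_force: [-4.8, -0.4, 15.4]
grip_width: 0.007
time_s: 16.42
eef_pos: [553.5, 27.4, 63.7]
tool_rot: [-3.141, 0.0, 3.037]
contact_force: [-4.5, -0.9, 16.0]
grip_width: 0.007
t 16.42 tip along -0.5 across -4.1 z 63.7 yawrel 0.0018 F [-4.5 -0.9 16. ] rot [-3.1412e+00  5.0000e-04  3.0366e+00] grip 0.01
time_s: 17.08
eef_pos: [568.4, 181.7, 91.4]
tool_rot: [3.139, -0.0, 3.041]
contact_force: [-0.5, -0.0, 0.5]
grip_width: 0.002
t 17.08 tip along -2.2 across 150.9 z 91.4 yawrel 0.0061 F [-0.5 -0.   0.5] rot [ 3.1389e+00 -4.0000e-04  3.0409e+00] grip 0.00
side [ 8.14  4.88  1.97 85.96  0.94]
top [-1.61  0.72 -0.46 96.98  0.87]
```

View pics/c6.png

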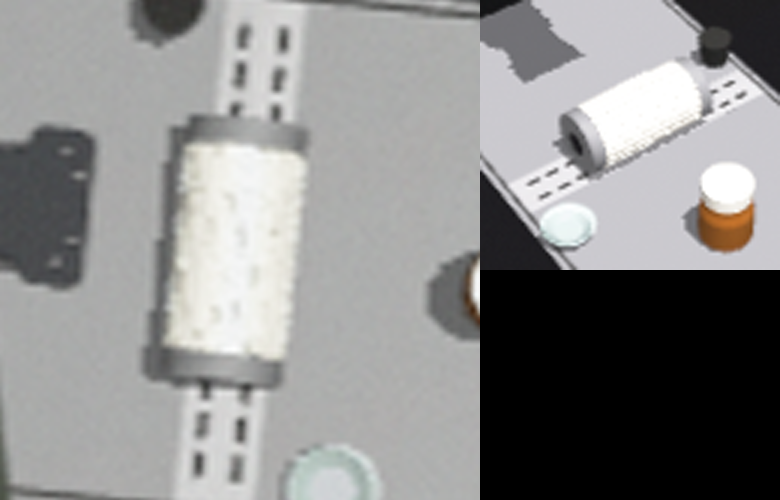

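Looks lengthwise on the strip, maybe 2–4 mm left. A sharper check: intensity profiles across the end caps and the strip in a strip-aligned ortho of the top view.

```bash
python3 - <<'E'
from h import *
t=get_image("top"); K,d,r,tv=cam(t); print("cam",np.round(-cv2.Rodrigues(r)[0].T@tv))
def prof(a0,a1,z):
    b=np.arange(-45,46,1.5); a=np.arange(a0,a1,1.)
    A,B=np.meshgrid(a,b,indexing="ij"); P=MC["top"]+A[...,None]*U+B[...,None]*N
    q=proj(t,np.dstack([P,np.full_like(A,z)])).reshape(*A.shape,2).astype(np.float32)
    g=cv2.remap(t["img"],q[...,0],q[...,1],cv2.INTER_LINEAR).astype(float).mean(2)
    return b,g.mean(0)
for nm,a0,a1,z in(("stripfar",74,100,4),("stripnear",-115,-78,4),("capfar",54,63,34),("capnear",-66,-57,34),("body+",20,45,34),("body-",-45,-20,34)):
    b,g=prof(a0,a1,z); print(nm," ".join("%d:%d"%(x,y) for x,y in zip(b,g)))
E
```

```text
cam [ 457.   -9. 1491.]
stripfar -45:171 -43:171 -42:171 -40:171 -39:171 -37:171 -36:171 -34:171 -33:171 -31:170 -30:170 -28:170 -27:170 -25:170 -24:171 -22:176 -21:184 -19:194 -18:203 -16:207 -15:204 -13:190 -12:171 -10:156 -9:152 -7:172 -6:193 -4:204 -3:211 -1:211 0:211 1:210 3:208 4:199 6:186 7:166 9:145 10:148 12:164 13:183 15:199 16:204 18:202 19:194 21:184 22:176 24:171 25:170 27:169 28:169 30:170 31:170 33:169 34:169 36:169 37:169 39:169 40:169 42:169 43:169 45:169
stripnear -45:180 -43:179 -42:179 -40:178 -39:175 -37:171 -36:166 -34:166 -33:168 -31:171 -30:173 -28:173 -27:173 -25:173 -24:173 -22:178 -21:188 -19:198 -18:207 -16:210 -15:203 -13:185 -12:164 -10:146 -9:145 -7:167 -6:189 -4:203 -3:210 -1:211 0:210 1:210 3:210 4:203 6:189 7:169 9:148 10:145 12:161 13:183 15:200 16:208 18:205 19:197 21:186 22:178 24:172 25:171 27:171 28:171 30:170 31:171 33:171 34:171 36:170 37:170 39:171 40:171 42:171 43:171 45:170
capfar -45:171 -43:171 -42:172 -40:171 -39:171 -37:170 -36:169 -34:170 -33:170 -31:165 -30:158 -28:144 -27:132 -25:126 -24:123 -22:130 -21:136 -19:142 -18:146 -16:148 -1
[... 926 characters left out ...]
9:239 -7:241 -6:242 -4:242 -3:242 -1:242 0:242 1:241 3:241 4:238 6:237 7:237 9:237 10:238 12:238 13:237 15:236 16:233 18:230 19:226 21:223 22:219 24:212 25:206 27:198 28:189 30:180 31:163 33:141 34:119 36:105 37:104 39:111 40:128 42:146 43:159 45:169
body- -45:172 -43:173 -42:173 -40:173 -39:172 -37:172 -36:171 -34:171 -33:172 -31:176 -30:187 -28:202 -27:216 -25:225 -24:228 -22:229 -21:230 -19:232 -18:232 -16:233 -15:235 -13:237 -12:239 -10:239 -9:240 -7:241 -6:241 -4:240 -3:237 -1:237 0:239 1:241 3:242 4:241 6:237 7:236 9:234 10:235 12:237 13:235 15:234 16:231 18:228 19:226 21:223 22:220 24:214 25:211 27:206 28:195 30:184 31:163 33:138 34:120 36:107 37:110 39:124 40:142 42:158 43:167 45:171
```

The strip profile is symmetric about 0, and the cartridge silhouette centre is at +1.7 mm with no yaw, which agrees with the contact estimate (+1.8). A small nudge will correct it: tip 3.5 mm from the apex.

```bash
python3 -m crank '[{"x":0,"y":-0.12,"z":0,"rx":0,"ry":0,"rz":0},{"x":0,"y":-0.24,"z":0,"rx":0,"ry":0,"rz":0},{"x":0,"y":-0.36,"z":0.0,"rx":0,"ry":0,"rz":0},{"x":0,"y":-0.45,"z":0.01,"rx":0,"ry":0,"rz":0},{"x":0,"y":-0.471,"z":0.04,"rx":0,"ry":0,"rz":0},{"x":0,"y":-0.471,"z":0.075,"rx":0,"ry":0,"rz":0},{"x":0,"y":-0.471,"z":0.085,"rx":0,"ry":0,"rz":0},{"x":0,"y":-0.471,"z":0.094,"rx":0,"ry":0,"rz":0},{"x":0,"y":-0.471,"z":0.098,"rx":0,"ry":0,"rz":0},{"x":0,"y":-0.471,"z":0.098,"rx":0,"ry":0,"rz":0}]'
python3 -c "from h import *;tip()"
python3 -m crank '[{"x":0,"y":-0.002,"z":0,"rx":0,"ry":0,"rz":0},{"x":0,"y":-0.005,"z":0,"rx":0,"ry":0,"rz":0},{"x":0,"y":-0.008,"z":0,"rx":0,"ry":0,"rz":0},{"x":0,"y":-0.011,"z":0,"rx":0,"ry":0,"rz":0},{"x":0,"y":-0.012,"z":0,"rx":0,"ry":0,"rz":0},{"x":0,"y":-0.012,"z":0,"rx":0,"ry":0,"rz":0},{"x":0,"y":-0.012,"z":0,"rx":0,"ry":0,"rz":0}]'
python3 -c "from h import *;tip()"
python3 -m crank '[{"x":0,"y":0,"z":-0.01,"rx":0,"ry":0,"rz":0},{"x":0,"y":0,"z":-0.04,"rx":0,"ry":0,"rz":0},{"x":0,"y":0.04,"z":-0.1,"rx":0,"ry":0,"rz":0},{"x":0,"y":0.16,"z":-0.1,"rx":0,"ry":0,"rz":0},{"x":0,"y":0.28,"z":-0.1,"rx":0,"ry":0,"rz":0},{"x":0,"y":0.4,"z":-0.1,"rx":0,"ry":0,"rz":0},{"x":0,"y":0.5,"z":-0.1,"rx":0,"ry":0,"rz":0},{"x":0,"y":0.5,"z":-0.1,"rx":0,"ry":0,"rz":0}]'
python3 - <<'E'
from h import *
tip()
p=get_image("side"); t=get_image("top")
for n,q in(("side",p),("top",t)):
    print(n,fitcart(n,(0,0),q,"pics/f%s.png"%n))
    for k in("jar","stopper","dish","tube","bottle"):
        z={"tube":16,"bottle":0}.get(k,4); r=place_of(q,k)[:1]
        if r: print(k,np.round(r[0]["location"],1),np.round(back(q,r[0]["location"],z)[:2],1))
for lo,hi in((20,45),(-45,-20)):
    b=np.arange(-45,46,.5); a=np.arange(lo,hi,1.)
    A,B=np.meshgrid(a,b,indexing="ij"); P=MC["top"]+A[...,None]*U+B[...,None]*N
    q=proj(t,np.dstack([P,np.full_like(A,34)])).reshape(*A.shape,2).astype(np.float32)
    g=cv2.remap(t["img"],q[...,0],q[...,1],cv2.INTER_LINEAR).astype(float).mean(2).mean(0)
    print("edges",b[np.argmax(g>198)],b[len(g)-1-np.argmax(g[::-1]>198)],b[60+np.argmax((g<150)[60:])])
i=np.hstack([cv2.resize(q["img"][140:260,230:370],None,fx=2.8,fy=2.8,interpolation=cv2.INTER_CUBIC) for q in(p,t)])
cv2.imwrite("pics/c7.png",i[:,:,::-1])
E
```

```text
time_s: 18.07
eef_pos: [552.6, 37.1, 64.0]
tool_rot: [3.141, -0.004, 3.037]
contact_force: [-8.2, 0.8, 16.1]
grip_width: 0.004
t 18.07 tip along -2.5 across 5.5 z 64.0 yawrel 0.0022 F [-8.2  0.8 16.1] rot [ 3.1411 -0.004   3.037 ] grip 0.00
time_s: 18.65
eef_pos: [552.3, 33.8, 64.1]
tool_rot: [3.141, -0.004, 3.038]
contact_force: [-8.8, 0.4, 15.5]
grip_width: 0.005
t 18.65 tip along -2.5 across 2.2 z 64.1 yawrel 0.0027 F [-8.8  0.4 15.5] rot [ 3.141  -0.0036  3.0375] grip 0.01
time_s: 19.32
eef_pos: [569.4, 187.1, 92.6]
tool_rot: [3.139, 0.001, 3.041]
contact_force: [0.1, 0.3, 0.2]
grip_width: 0.006
t 19.32 tip along -1.7 across 156.4 z 92.6 yawrel 0.0065 F [0.1 0.3 0.2] rot [3.1387e+00 8.0000e-04 3.0413e+00] grip 0.01
side [ 7.35  3.45 -1.84 85.67  0.95]
dish [245.1 281. ] [440.1 -11.7]
tube [341.9 410.4] [ 471.8 -410.9]
bottle [162.9 210.3] [484.9 419.4]
top [-1.6  -0.17 -0.39 97.12  0.87]
jar [226.5 364.7] [ 531.9 -108.6]
stopper [180.  306.1] [677.4  66.5]
dish [260.1 334.4] [432.5 -14.9]
tube [245. 466.] [ 469.5 -410.5]
bottle [246.4 192.5] [482.1 414.7]
edges -29.0 27.0 32.5
edges -28.5 26.5 32.5
```

View pics/c7.png

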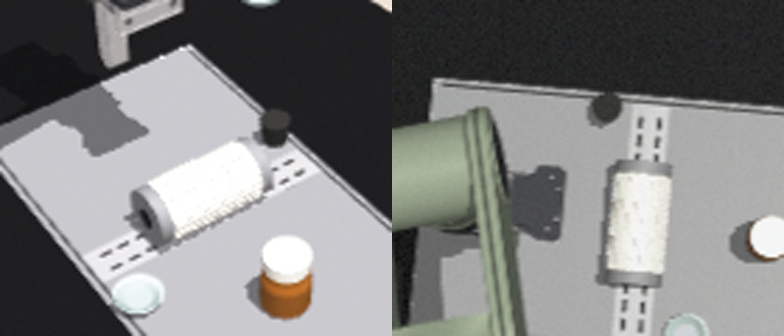

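The cartridge lies on the strip, parallel to it and centred within about 1 mm. The arm is clear and the bystanders haven't moved. Handing in.

```bash
python3 -c "
from h import *
print(job_done()); tip()"
```

```text
the job is handed in; nothing more can be done
None
the job is handed in; nothing more can be done
```

I rolled the cartridge about 133 mm across the mat in six strokes plus one small correcting nudge, pressing on its top with the closed fingertip. The readings taken between moves showed no more than about 20 N on the tip. The job was handed in at about 19.5 s with the arm lifted well clear.

**Position:** in the last pictures the cartridge lies lengthwise over the strip, its centre within about 1 mm of the middle line by the top view. Its angle to the strip is within about 0.5° in that view.

**Checks that disagreed:**
- **Side camera:** its fit read +3.5 mm across and -1.8° at the end. Against the other estimates it had read 3–4 mm too far left all along, so I relied on the top view and the tip contact heights.
- **Side-view gaps:** the last side view found no jar or stopper, but both show unmoved in the picture.

The other bystanders are where they were, to within the detector's scatter of several mm (up to about 15 mm for the dish and bottle in the side view).

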